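# Light the circuit board with the dock's pen torch

## Task

Switch the charger off by turning the dock's knob fully anticlockwise to its stop while the torch is still in its sleeve, then draw the pen torch out of the sleeve and hold it with its lens pointing straight down, about 10 cm above the black chip in the middle of the circuit board. Finish while still holding the torch there, steady, in the gripper; do not bump the board with it, and leave everything else on the bench where it is.

Things in the scene. Friction and masses are not known exactly. Their poses are not given: they have to be found in the camera images.
- dock: Charging dock fixed to the bench: black foot 18 mm high, in its own frame x -65 to 95 and y -115 to 115 mm; on its +y half a lime control block (120 x 90 mm, top 70 mm above the bench) with the knob; on its -y half a black leaning sleeve that holds the torch. Origin on the bench, z up.
- sleeve (a point): Centre of the sleeve's inner floor, at (30, -65, 35) mm in the dock's frame; axes as the dock's. The sleeve is a square tube, outside 40 x 40, inside 30 x 30 mm, 65 mm deep, leaning 0.70 rad from vertical towards the dock's -x: the way out of its mouth is (-0.644, 0, 0.765).
- knob (a joint): Angle of the black charge knob on top of the dock's control block, rad. 0 = OFF, the end stop fully anticlockwise seen from above; grows clockwise, to 4.7. Starts between 0.7 and 1.3. Turns about the vertical with light friction (about 0.03 N m) and stays where it is left.
- knob_grip (a point): On the knob's axis, 107 mm above the bench, at (12, 75, 107) mm in the dock's frame. The knob is a disc 44 mm across (top 84 mm above the bench) under an upright grip bar 42 mm long, 14 mm thick, top 114 mm above the bench. This point turns with the knob: x along the bar (at knob 0 it is the dock's x), z up. A white line marks the bar's -x half.
- torch: Pen torch: cylinder 26 mm thick, 150 mm long, 80 to 165 g, lime with black grip rings and an aluminium lens end. Origin at the centre of the lens face; z runs from lens to tail, so z is straight up when the lens points straight down. It starts loose in the sleeve, lens on its floor, 2 mm play each side, 85 mm sticking out, leaning 0.70 rad towards the dock's -x.
- lens (a point): Centre of the torch's lens face (the torch's origin).
- tail (a point): Centre of the torch's tail face, 150 mm from the lens along the torch's z axis.
- board: Blue circuit board, 80 x 112 mm, held level by two black bars 26 mm high on a thin green mat (160 x 200 mm), all fixed to the bench. Origin on the bench below the board's centre, z up; tallest parts 32 mm above the bench.
- chip (a point): Centre of the top of the square black chip (26 mm) in the middle of the board, 25 mm above the bench.
- pliers: Bystander: combination pliers with lime handles, 130 mm long, lying flat in front of the robot. Leave it alone.
- headphones: Bystander: blue and black headphones, 190 mm wide, 76 mm high. Leave it alone.
- spool: Bystander: white spool, 56 mm across, 42 mm high. Leave it alone.
- jar: Bystander: glass jar with steel lid, 60 mm across, 85 mm high. Leave it alone.
- screwdriver: Bystander: red-handled screwdriver lying flat. Leave it alone.
- mug: Bystander: blue mug, 80 mm across, 90 mm high. Leave it alone.
- battery: Bystander: black tool battery pack, 110 x 75 mm, 70 mm high. Leave it alone.

How it is judged:
By the outcome, as a careful person would: the job done as asked, in the order asked, and still so for the second after the job is handed in, while the arm keeps its last pose, push and grip.
It also fails if it takes over 54 s, if anything falls off the work surface, if the arm or the gripper's body presses on something with over 40 N, if the wrist force passes 120 N, or if a joint passes its speed limit or range.

## Robot

A 7-joint arm with a two-finger parallel gripper is mounted at the origin on the work surface. World frame = base frame: x ahead of the robot, y to its left, z up, the work surface at z = 0. Lengths are in m, angles in rad, forces in N, time in s.
With the tool pointing down it reaches from about 0.425 to 1.025 m from the base axis. Payload 9.4 kg.
Tool frame: the origin (TCP) lies at the very end of the fingers, on their centre line; the grasp point (between the pads) lies 19 mm behind it; z points along the fingers, y is the line along which they close (so a half turn about z gives the same grasp; the last joint's range is limited). The gripper opens to 85 mm and grips with 20 to 120 N. Pads are 22 mm wide; open, the fingers measure 114 mm over their backs; the gripper's body (76 mm by 85 mm) begins 54 mm behind the grasp point. The pads swing forward as they close: fully open they stand 13 mm farther back than shut.
Start: joints at [1.159, 0.599, -0.003, 1.599, 0.002, 0.943, -0.08], TCP at [0.238, -0.685, 0.194] pointing down, gripper open.
Joint ranges: [-2.57, 2.57], [-0.35, 1.97], [-1.29, 1.29], [0.11, 2.56], [-1.05, 4.19], [0.11, 1.86], [-2.63, 2.63]. Speed limits (rad/s): [2.22, 2.22, 3.01, 3.01, 3.14, 3.14, 3.14].

## Interface

Orientations are given as a unit quaternion [w, x, y, z].
In Python, from cell import monitor, eyes, bot gives the robot as it stands. The module is installed in compiled form; this text tells all that it offers.
- The arm moves only by the tool step_arm, never from a script. Its argument "moves" is text: rows parted by semicolons, each of 7 numbers parted by spaces: the shift along the tool's x, y, z scaled (see below), then the turn, a rotation vector about the tool's x, y, z scaled (see below), then the closure, from 0 (fully open) to 1 (shut). A call has 1 to 20 rows; each row is the pose to reach, as a shift and turn from the pose commanded when the call began, along the tool's axes at that moment, turning the shorter way round; what a row does not reach only later rows make up. The controller multiplies each number of a shift by 0.3 m and each number of a turn by 180 degrees. A row lasts 1/12 s, in which the tool goes at most 41.7 mm and 7.16 degrees, less where a joint would pass 70% of its speed; a pose out of reach is approached as far as the arm can. A call with a number of a shift or a turn outside -1 to 1 is refused whole. A call with a gripper value outside its range is refused whole. The fingers move at their own pace and stop on an object; "squeeze" is the grip in N (left out, the last holds). Time passes only in rows, so rows that repeat a pose let the fingers close. It gives the time, the measured TCP pose, the force, the opening and the grip force at its end, in the units of the state.
- monitor.read_state(): the state, without advancing time (a new reading comes with each control period).
- eyes.get_image(name): name is "scene" or "top" or "wrist"; returns the picture (480x640x3 uint8, red, green, blue); there is no depth.
- eyes.get_calibration(name): a dict with "fx", "fy", "cx", "cy" (pixels), "cam_to_world" (4x4, takes a point from camera to world coordinates); the wrist camera has in their place "hand_eye" (4x4, takes a point from camera to tool coordinates, whose origin is the TCP and whose axes are the flange's). Camera axes: x right, y up, looking along -z (the intrinsics and any distortion apply to the point x, -y, -z); pixel columns grow to the right and rows downward; lengths in m; the calibration is good to about 2 mm. A picture is of the moment at which its call begins: read the wrist's pose just before it. get_calibration takes no time and is no camera call.
- bot.job_done(): hands the job in; it is judged then, once.
The state is a dict: "time": time; "joint_positions": joint angles; "dq": joint speeds; "effort": joint torques, N m; "eef_pos": TCP position; "tcp_rot": TCP orientation; "force": force on the tool from outside, world axes, zero at the start; "ft_torque": the same for the moment, N m; "finger_gap": finger opening in m; "gripper_force": force on a finger pad.
Only numpy, scipy, OpenCV 4.12 (cv2) and the standard library are available. Lean on these libraries where they do the work, as an engineer would, in place of code of your own. Each camera call takes 0.05 s, during which the arm holds its last target. There are 200 camera calls.

## Working session

There is one attempt and no reset: what is moved stays moved. The work goes in short steps, Python scripts to look and compute and a tool call to move; the robot and the scene stay as the last step left them, time stands still between calls to the robot, and variables do not carry over. Pictures are saved under pics/ and viewed, at most 10 in all, crops included, and the job is handed in when it is done.

Besides the shell and the picture viewer there is one more tool, called after ">>>" as name(argument=value, ...), one argument or row to a line, values as JSON. step_arm: Moves the arm, as the interface text tells. Shifts and turns lie within -1 to 1; 1 stands for 0.3 m of shift or 180 degrees of turn. Its arguments: {"type":"object","properties":{"moves":{"type":"string"},"squeeze":{"type":"number"}},"required":["moves"]}

```bash
mkdir -p pics
python3 - <<'E'
from cell import monitor, eyes, bot
import cv2,numpy as np
np.set_printoptions(precision=4,suppress=True)
for n in ("scene","top"):
    cv2.imwrite(f"pics/{n}0.png",eyes.get_image(n)[:,:,::-1]); c=eyes.get_calibration(n); print(n,c)
print(eyes.get_calibration("wrist"))
print(monitor.read_state())
E
```

```text
scene {'fx': 506.328036594931, 'fy': 506.328036594931, 'cx': 318.46188130678973, 'cy': 226.56090580262222, 'cam_to_world': array([[ 0.8023, -0.4342,  0.4096,  1.1372],
       [ 0.5967,  0.5644, -0.5705, -0.8235],
       [ 0.0166,  0.7021,  0.7119,  1.1232],
       [ 0.    ,  0.    ,  0.    ,  1.    ]])}
top {'fx': 502.3145375780598, 'fy': 502.3145375780598, 'cx': 325.1733960741807, 'cy': 234.38783659095773, 'cam_to_world': array([[ 0.0272,  0.988 , -0.1521,  0.3705],
       [-0.9995,  0.0296,  0.0133, -0.011 ],
       [ 0.0176,  0.1516,  0.9883,  1.3524],
       [ 0.    ,  0.    ,  0.    ,  1.    ]])}
{'fx': 420.4579763372743, 'fy': 420.4579763372743, 'cx': 312.25616087165014, 'cy': 245.48914987567758, 'hand_eye': array([[ 0.0017,  0.9625,  0.2712,  0.0683],
       [ 1.    , -0.0018, -0.0001, -0.0015],
       [ 0.0004,  0.2712, -0.9625, -0.1796],
       [ 0.    ,  0.    ,  0.    ,  1.    ]])}
{'time': 0.1, 'joint_positions': array([ 1.1593,  0.6   , -0.0025,  1.6   ,  0.0018,  0.9429, -0.0798]), 'dq': array([ 0.0004, -0.0011,  0.    , -0.0033, -0.0002, -0.0009,  0.0008]), 'effort': array([  0.005 , -77.7995,   1.5695, -25.8627,   0.0125,   0.0055,
        -0.    ]), 'eef_pos': array([ 0.2381, -0.6843,  0.1931]), 'tcp_rot': array([-0.0007,  0.986 ,  0.1666, -0.0002]), 'force': array([-0.7794,  0.3707, -1.0573]), 'ft_torque': array([-0.039 ,  0.037 , -0.0413]), 'gripper_force': 0.0, 'finger_gap': 0.08522448585259246}
```

View pics/top0.png

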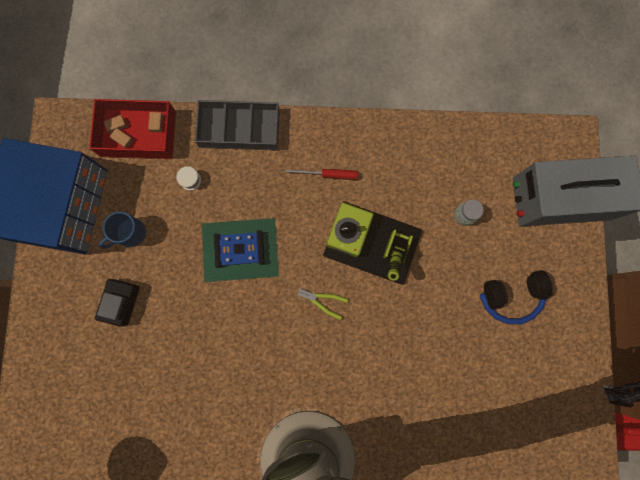

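View pics/scene0.png

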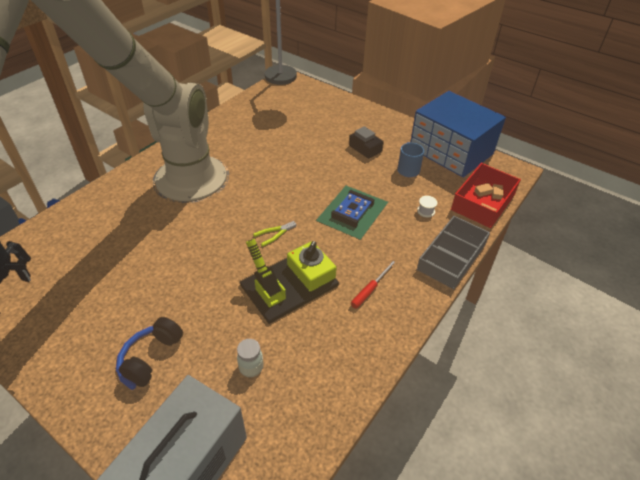

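```bash
cat > h.py <<'E'
import cv2,numpy as np
from scipy.spatial.transform import Rotation as R
np.set_printoptions(precision=4,suppress=True)
def q2R(q): return R.from_quat([q[1],q[2],q[3],q[0]]).as_matrix()
def campose(n,st,eyes):
    c=eyes.get_calibration(n)
    if n!="wrist": return c,c["cam_to_world"]
    T=np.eye(4);T[:3,:3]=q2R(st["tcp_rot"]);T[:3,3]=st["eef_pos"]
    return c,T@c["hand_eye"]
def ray(c,M,u,v):
    d=M[:3,:3]@np.array([(u-c["cx"])/c["fx"],-(v-c["cy"])/c["fy"],-1]); return M[:3,3],d/np.linalg.norm(d)
def onz(c,M,u,v,z):
    o,d=ray(c,M,u,v); return o+d*(z-o[2])/d[2]
def proj(c,M,p):
    q=np.linalg.inv(M)@np.append(p,1); return np.array([c["cx"]-c["fx"]*q[0]/q[2],c["cy"]+c["fy"]*q[1]/q[2]])
def blobs(m,amin):
    cs,_=cv2.findContours(m.astype(np.uint8),cv2.RETR_EXTERNAL,cv2.CHAIN_APPROX_NONE)
    return sorted([k for k in cs if cv2.contourArea(k)>amin],key=cv2.contourArea,reverse=True)
E
python3 - <<'E'
from h import *
from cell import eyes
im=cv2.imread("pics/top0.png"); c,M=campose("top",None,eyes)
hsv=cv2.cvtColor(im,cv2.COLOR_BGR2HSV)
lime=cv2.inRange(hsv,(26,130,70),(40,255,255))
green=cv2.inRange(hsv,(65,80,30),(95,255,255))
for nm,m,z in(("lime",lime,.07),("green",green,0.001)):
    m=cv2.morphologyEx(m,cv2.MORPH_CLOSE,np.ones((5,5)))
    for b in blobs(m,60)[:4]:
        r=cv2.minAreaRect(b); box=cv2.boxPoints(r)
        if not 180<r[0][0]<430: continue
        P=np.array([onz(c,M,*p,z) for p in box])
        print(nm,cv2.contourArea(b),box.round(0).tolist(),P[:,:2].tolist(),P.mean(0),np.linalg.norm(P[1]-P[0]),np.linalg.norm(P[2]-P[1]))
cr=im[190:300,190:440]; cv2.imwrite("pics/crop1.png",cv2.resize(cr,None,fx=3.2,fy=3.2,interpolation=cv2.INTER_CUBIC))
E
```

```text
lime 1506.5 [[325.0, 245.0], [341.0, 201.0], [374.0, 213.0], [358.0, 257.0]] [[0.5393551962266747, -0.0292879650878047], [0.6562283837822198, -0.06743712413730979], [0.6276895915790176, -0.15291739923187683], [0.5114948802261737, -0.11367179105871557]] [ 0.5837 -0.0908  0.07  ] 0.1229418574187736 0.090118478075589
lime 274.5 [[382.0, 258.0], [393.0, 228.0], [413.0, 236.0], [402.0, 265.0]] [[0.5116331354051119, -0.17618463841537574], [0.5890159884739283, -0.2040410596494225], [0.571134575393191, -0.25537309016862736], [0.49403790873224784, -0.22708249549400525]] [ 0.5415 -0.2157  0.07  ] 0.08224406454595179 0.054357357284810504
lime 245.0 [[309.0, 307.0], [317.0, 287.0], [349.0, 299.0], [341.0, 320.0]] [[0.38069106170606926, 0.008820630895264445], [0.43306127453604126, -0.009860537121508393], [0.403720439864525, -0.09248531875341845], [0.3516756014919605, -0.07332311739560882]] [ 0.3923 -0.0417  0.07  ] 0.055602385113657324 0.08767975318705039
lime 90.0 [[388.0, 269.0], [398.0, 269.0], [398.0, 280.0], [388.0, 280.0]] [[0.4829139769739385, -0.19155739062298638], [0.4836510957098417, -0.21723441809305305], [0.4555163143190784, -0.21738033654135372], [0.4547915037138078, -0.1917885256417656]] [ 0.4692 -0.2045  0.07  ] 0.025687605644150215 0.02813515978450444
green 3920.0 [[201.0, 224.0], [273.0, 219.0], [278.0, 275.0], [205.0, 281.0]] [[0.5968458799065347, 0.30914654843732936], [0.6171413980453891, 0.11310104541732627], [0.4632607455556257, 0.09567435966235172], [0.4439340235747619, 0.28849243222613236]] [0.5303 0.2016 0.001 ] 0.19709324521883193 0.15486427795679023
```

View pics/crop1.png

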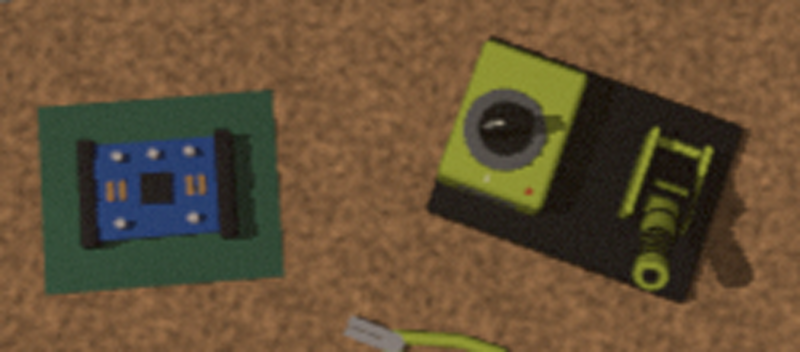

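```bash
cat >> h.py <<'E'
def tool(yaw,tilt=0): # tool x at world yaw (deg), z down, then turned by tilt (deg) about own y
    y=np.radians(yaw); x=np.array([np.cos(y),np.sin(y),0]); z=np.array([0,0,-1.])
    return np.column_stack([x,np.cross(z,x),z])@R.from_euler('y',tilt,degrees=True).as_matrix()
def move(st,p,Rt):
    A=q2R(st["tcp_rot"]); print("move",(A.T@(np.asarray(p)-st["eef_pos"])/.3).round(4),(R.from_matrix(A.T@Rt).as_rotvec()/np.pi).round(4))
E
python3 - <<'E'
from h import *
from cell import eyes,monitor
c,M=campose("top",None,eyes); st=monitor.read_state()
print(onz(c,M,348.1,229.1,.1), "chip",onz(c,M,239.1,248.7,.025), "tail",onz(c,M,393.4,275.5,.15))
move(st,[.57,-.095,.30],tool(105))
E
```

```text
[ 0.5784 -0.0854  0.1   ] chip [0.5294 0.1985 0.025 ] tail [ 0.4607 -0.1934  0.15  ]
move [ 1.6905 -1.4921 -0.3544] [-0.0004 -0.0003 -0.4767]
```

>>> step_arm(
  moves="0 0 -0.15 0 0 0 0;0 0 -0.3 0 0 0 0;0.2 -0.18 -0.355 0 0 -0.04 0;0.3 -0.27 -0.355 0 0 -0.08 0;0.4 -0.36 -0.355 0 0 -0.12 0;0.5 -0.45 -0.355 0 0 -0.15 0;0.6 -0.54 -0.355 0 0 -0.18 0;0.7 -0.62 -0.355 0 0 -0.2 0;0.8 -0.7 -0.355 0 0 -0.22 0;0.85 -0.75 -0.355 0 0 -0.24 0",
)

```text
time: 0.93
eef_pos: [0.4014, -0.3944, 0.3003]
tcp_rot: [0.0, 0.855, 0.519, -0.0]
force: [0.3, 1.0, 0.4]
finger_gap: 0.0855
gripper_force: 0.0
```

Run:
```python
from h import *
from cell import monitor
st=monitor.read_state(); print(st["time"],st["eef_pos"],st["joint_positions"])
move(st,[.57,-.095,.30],tool(105))
```

```text
0.9333 [ 0.4014 -0.3944  0.3003] [ 0.8745  0.306  -0.2623  1.8343  0.0923  1.0131  0.0959]
move [1.1449 0.0388 0.0009] [-0.      0.     -0.2358]
```

>>> step_arm(
  moves="1 0.04 0 0 0 -0.236 0;1 0.04 0 0 0 -0.236 0;1 0.04 0 0 0 -0.236 0;1 0.04 0 0 0 -0.236 0;1 0.04 0 0 0 -0.236 0;1 0.04 0 0 0 -0.236 0;1 0.04 0 0 0 -0.236 0;1 0.04 0 0 0 -0.236 0;1 0.04 0 0 0 -0.236 0;1 0.04 0 0 0 -0.236 0;1 0.04 0 0 0 -0.236 0",
)

```text
time: 1.85
eef_pos: [0.5496, -0.1376, 0.3]
tcp_rot: [-0.0, 0.61, 0.792, -0.001]
force: [-0.3, 0.3, 0.6]
finger_gap: 0.0852
gripper_force: 0.0
```

Run:
```python
from h import *
from cell import monitor,eyes
import pickle
st=monitor.read_state(); print(st["time"],st["eef_pos"],st["joint_positions"])
im=eyes.get_image("wrist")[:,:,::-1]; cv2.imwrite("pics/w1.png",im); pickle.dump(st,open("pics/w1.pkl","wb"))
```

```text
1.85 [ 0.5496 -0.1376  0.3   ] [ 0.526   0.3392 -0.5129  1.8151  0.1917  1.0374  0.1967]
```

View pics/w1.png

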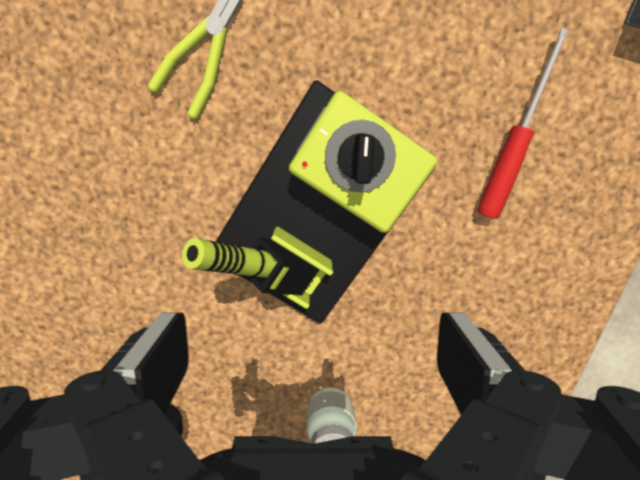

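Run:
```python
from h import *
from cell import eyes
import pickle
st=pickle.load(open("pics/w1.pkl","rb")); im=cv2.imread("pics/w1.png"); c,M=campose("wrist",st,eyes)
hsv=cv2.cvtColor(im,cv2.COLOR_BGR2HSV)
lime=cv2.inRange(hsv,(26,130,110),(40,255,255))
m=lime.copy(); m[:, :285]=0; m[235:]=0
b=blobs(m,2000)[0]; h=cv2.convexHull(b); ap=cv2.approxPolyDP(h,6,True)[:,0]
P=np.array([onz(c,M,*p,.07) for p in ap]); print("block",ap.tolist()); print(P[:,:2])
box=cv2.boxPoints(cv2.minAreaRect(np.array([P[:,:2]*1000],np.float32)));print("rect mm",cv2.minAreaRect(np.array([P[:,:2]*1000],np.float32)))
roi=np.zeros_like(lime); cv2.circle(roi,(361,157),42,255,-1)
nl=cv2.bitwise_and(cv2.bitwise_not(lime),roi); nl=cv2.morphologyEx(nl,cv2.MORPH_OPEN,np.ones((5,5)))
b=blobs(nl,500)[0]; e=cv2.fitEllipse(b); print("grey",e,onz(c,M,*e[0],.071))
g=cv2.cvtColor(im,cv2.COLOR_BGR2GRAY); bl=cv2.bitwise_and(cv2.inRange(g,0,60),roi)
b=blobs(bl,300)[0]; (ctr,r)=cv2.minEnclosingCircle(b); print("black",ctr,r,onz(c,M,*ctr,.084))
wm=cv2.inRange(hsv,(0,0,170),(180,80,255)); wm[:, :350]=0;wm[:, 380:]=0;wm[180:]=0;wm[:125]=0
for b in blobs(wm,8): 
    vx,vy,x,y=cv2.fitLine(b,cv2.DIST_L2,0,.01,.01).ravel(); print("white",cv2.boundingRect(b),vx,vy,x,y)
    A=onz(c,M,x-8*vx,y-8*vy,.114);B=onz(c,M,x+8*vx,y+8*vy,.114); d=B-A; print(A,B,"bar yaw",np.degrees(np.arctan2(d[1],d[0])))
t=lime.copy(); t[:,300:]=0;t[:200]=0
cr=im[90:330,170:450]; cv2.imwrite("pics/crop2.png",cv2.resize(cr,None,fx=2.5,fy=2.5,interpolation=cv2.INTER_CUBIC))
```

```text
block [[337, 91], [436, 159], [387, 231], [289, 169]]
[[ 0.5449 -0.0334]
 [ 0.6531 -0.0681]
 [ 0.6292 -0.1477]
 [ 0.5194 -0.1133]]
rect mm ((586.8720092773438, -90.53163146972656), (83.84581756591797, 115.07696533203125), 72.59626007080078)
grey ((359.8177490234375, 155.40965270996094), (70.10255432128906, 72.98121643066406), 26.955495834350586) [ 0.5815 -0.0835  0.071 ]
black (361.5799865722656, 158.47999572753906) 24.944171905517578 [ 0.5823 -0.0853  0.084 ]
white (364, 137, 4, 19) 0.07982735 -0.9968087 365.66666 146.23077
[ 0.5802 -0.08    0.114 ] [ 0.5775 -0.0671  0.114 ] bar yaw 102.12626002588812
```

View pics/crop2.png

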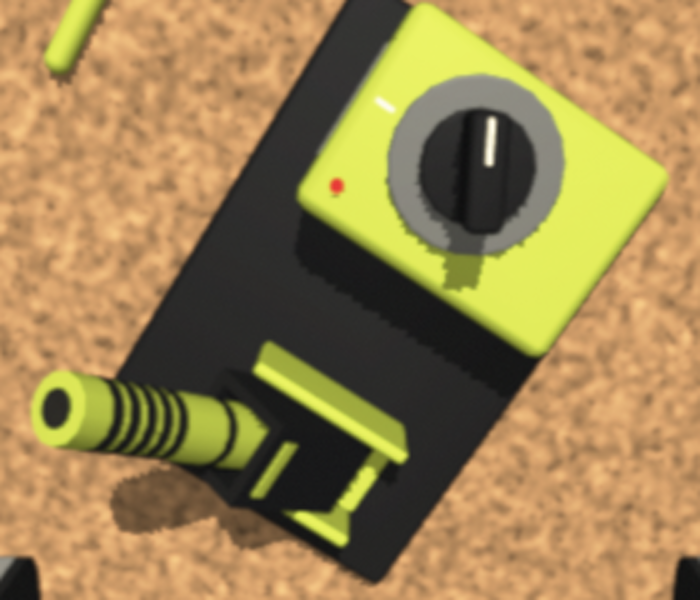

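Run:
```python
from h import *
from cell import monitor
st=monitor.read_state()
move(st,[.582,-.0845,.15],tool(102))
move(st,[.582,-.0845,.090],tool(102))
```

```text
move [0.1448 0.1501 0.5001] [-0.0003  0.0002  0.0151]
move [0.1449 0.1503 0.7001] [-0.0003  0.0002  0.0151]
```

>>> step_arm(
  moves="0.1 0.1 0.12 0 0 0.015 0;0.145 0.15 0.24 0 0 0.015 0;0.145 0.15 0.36 0 0 0.015 0.3;0.145 0.15 0.46 0 0 0.015 0.3;0.145 0.15 0.54 0 0 0.015 0.4;0.145 0.15 0.6 0 0 0.015 0.4;0.145 0.15 0.65 0 0 0.015 0.4;0.145 0.15 0.68 0 0 0.015 0.4;0.145 0.15 0.7 0 0 0.015 0.4;0.145 0.15 0.7 0 0 0.015 0.4",
  squeeze=30,
)

```text
time: 2.73
eef_pos: [0.5822, -0.0834, 0.0896]
tcp_rot: [-0.0, 0.629, 0.778, -0.0]
force: [-0.6, -0.2, 0.6]
finger_gap: 0.0512
gripper_force: 0.0
```

Run:
```python
from h import *
from cell import monitor,eyes
st=monitor.read_state(); print(st["time"],st["eef_pos"],st["joint_positions"])
im=eyes.get_image("wrist")[:,:,::-1]; cv2.imwrite("pics/w2.png",im)
```

```text
2.7333 [ 0.5822 -0.0834  0.0896] [ 0.3202  0.5998 -0.4038  1.9891  0.3871  0.6285 -0.1267]
```

View pics/w2.png

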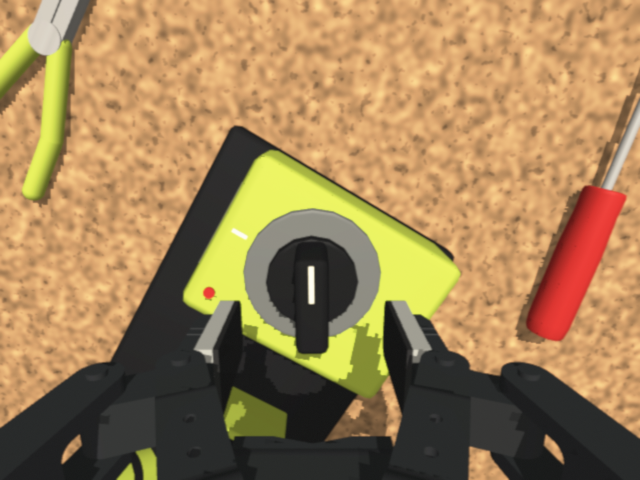

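>>> step_arm(
  moves="0 0 0 0 0 0 0.7;0 0 0 0 0 0 1;0 0 0 0 0 0 1;0 0 0 0 0 0 1;0 0 0 0 0 0 1;0 0 0 0 0 0 1;0 0 0 0 0 0 1;0 0 0 0 0 0 1",
  squeeze=30,
)

```text
time: 3.45
eef_pos: [0.5828, -0.0824, 0.0904]
tcp_rot: [0.0, 0.628, 0.778, -0.0]
force: [-1.6, 0.2, 0.3]
finger_gap: -0.0001
gripper_force: 0.0
```

Run:
```python
from h import *
from cell import monitor,eyes
print(monitor.read_state())
a=eyes.get_image("wrist")[:,:,::-1]; b=eyes.get_image("scene")[150:330,200:400,::-1]
cv2.imwrite("pics/w3.png",np.hstack([cv2.resize(a[150:,100:540],(400,300)),cv2.resize(b,(333,300))]))
```

```text
{'time': 3.45, 'joint_positions': array([ 0.3193,  0.5988, -0.4047,  1.9886,  0.387 ,  0.6288, -0.1268]), 'dq': array([-0.0014,  0.0001,  0.0009, -0.0024,  0.0008,  0.0006, -0.0005]), 'effort': array([  0.0128, -67.601 ,  -5.0046, -17.4024,   0.0085,   0.0025,
         0.0004]), 'eef_pos': array([ 0.5828, -0.0824,  0.0904]), 'tcp_rot': array([ 0.    ,  0.6282,  0.778 , -0.    ]), 'force': array([-1.6001,  0.2462,  0.2769]), 'ft_torque': array([ 0.0467, -0.0022, -0.0226]), 'gripper_force': 0.0, 'finger_gap': -9.157046955720421e-05}
```

View pics/w3.png

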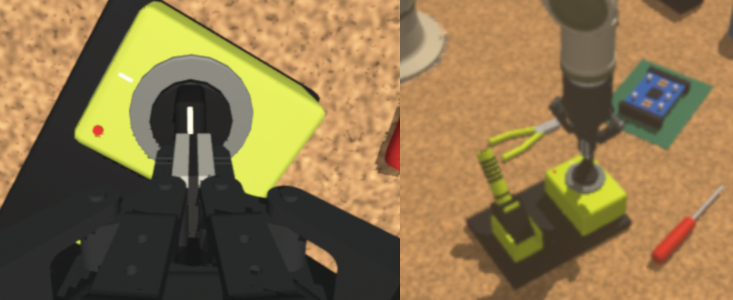

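>>> step_arm(
  moves="0 0 0 0 0 0 0.4;0 0 0 0 0 0 0.4;0 0 0 0 0 0 0.4;0 0 0 0 0 0 0.4;0 0 0.02 0 0 0 0.4;0 0 0.035 0 0 0 0.4;0 0 0.05 0 0 0 0.4;0 0 0.05 0 0 0 0.4",
  squeeze=30,
)

```text
time: 4.22
eef_pos: [0.5821, -0.0824, 0.0741]
tcp_rot: [-0.001, 0.628, 0.778, -0.001]
force: [0.8, -0.3, 0.6]
finger_gap: 0.051
gripper_force: 0.0
```

Run:
```python
from h import *
from cell import monitor,eyes
st=monitor.read_state(); print(st["time"],st["eef_pos"],st["force"],st["finger_gap"])
for n in("scene","top"):
    c,M=campose(n,st,eyes)
    for dz in (0,.02,.04): print(n,proj(c,M,st["eef_pos"]+[0,0,dz]))
    a=eyes.get_image(n)[:,:,::-1]; u,v=proj(c,M,st["eef_pos"]+[0,0,.02]).astype(int)
    k=np.ascontiguousarray(cv2.resize(a[v-50:v+50,u-60:u+60],None,fx=4,fy=4,interpolation=cv2.INTER_CUBIC))
    if n=="scene":
        for dz in(0,.04):
            p=(proj(c,M,st["eef_pos"]+[0,0,dz])-[u-60,v-50])*4; cv2.circle(k,tuple(p.astype(int).tolist()),3,(0,0,255),-1)
        k1=k
cv2.imwrite("pics/s4.png",k1)
```

```text
4.2167 [ 0.5821 -0.0824  0.0741] [ 0.7964 -0.3047  0.604 ] 0.05102389613350865
scene [310.9796 254.5721]
scene [311.024  249.7187]
scene [311.0692 244.7644]
top [346.3512 229.2846]
top [346.8176 228.0124]
top [347.2987 226.7003]
```

View pics/s4.png

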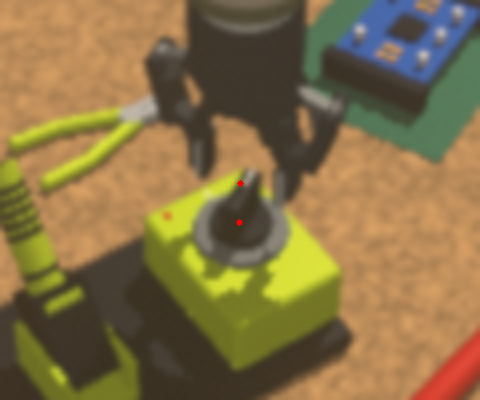

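>>> step_arm(
  moves="0 0 0.03 0 0 0 0.4;0 0 0.055 0 0 0 0.4;0 0 0.08 0 0 0 0.4;0 0 0.08 0 0 0 0.7;0 0 0.08 0 0 0 1;0 0 0.08 0 0 0 1;0 0 0.08 0 0 0 1;0 0 0.08 0 0 0 1;0 0 0.08 0 0 0 1",
  squeeze=30,
)

```text
time: 5.07
eef_pos: [0.5817, -0.0825, 0.0513]
tcp_rot: [-0.001, 0.628, 0.778, -0.001]
force: [-4.5, 0.6, 1.6]
finger_gap: 0.0136
gripper_force: 31.3
```

>>> step_arm(
  moves="0 0 0 0 0 -0.03 1;0 0 0 0 0 -0.06 1;0 0 0 0 0 -0.09 1;0 0 0 0 0 -0.12 1;0 0 0 0 0 -0.15 1;0 0 0 0 0 -0.18 1;0 0 0 0 0 -0.21 1;0 0 0 0 0 -0.24 1;0 0 0 0 0 -0.27 1;0 0 0 0 0 -0.29 1;0 0 0 0 0 -0.3 1;0 0 0 0 0 -0.3 1",
)

```text
time: 6.07
eef_pos: [0.5794, -0.0842, 0.0513]
tcp_rot: [-0.002, 0.206, 0.979, -0.002]
force: [-12.5, -3.1, 11.0]
finger_gap: 0.0133
gripper_force: 32.6
```

Run:
```python
from h import *
from cell import monitor
st=monitor.read_state();A=q2R(st["tcp_rot"]); print(st["ft_torque"],st["joint_positions"],np.degrees(np.arctan2(A[1,0],A[0,0])))
```

```text
[-0.5294  2.576   0.015 ] [ 0.4587  0.7017 -0.6239  2.0053  0.6725  0.6551  0.5459] 156.2034741707191
```

>>> step_arm(
  moves="0 0 0 0 0 -0.01 1;0 0 0 0 0 -0.02 1;0 0 0 0 0 -0.03 1;0 0 0 0 0 -0.04 1;0 0 0 0 0 -0.045 1;0 0 0 0 0 -0.045 1",
)

```text
time: 6.57
eef_pos: [0.5796, -0.0846, 0.0513]
tcp_rot: [-0.002, 0.138, 0.99, -0.002]
force: [-12.0, -3.3, 10.6]
finger_gap: 0.0138
gripper_force: 47.3
```

Run:
```python
from h import *
from cell import monitor
st=monitor.read_state();A=q2R(st["tcp_rot"]); print(st["ft_torque"],st["joint_positions"],np.degrees(np.arctan2(A[1,0],A[0,0])))
```

```text
[-0.7634  2.5146 -0.6906] [ 0.4813  0.7116 -0.6601  2.0034  0.703   0.6729  0.6556] 164.105646168068
```

>>> step_arm(
  moves="0 0 0 0 0 -0.04 0.5;0 0 0 0 0 -0.04 0.3;0 0 0 0 0 -0.04 0.3;0 0 0 0 0 -0.04 0.3;0 0 -0.1 0 0 -0.04 0.3;0 0 -0.22 0 0 -0.04 0.2;0 0 -0.34 0 0 -0.04 0;0 0 -0.46 0 0 -0.04 0;0 0 -0.57 0 0 -0.04 0;0 0 -0.6 0 0 -0.04 0;0 0 -0.6 0 0 -0.04 0",
)

```text
time: 7.48
eef_pos: [0.5847, -0.082, 0.2344]
tcp_rot: [0.003, 0.076, 0.997, -0.0]
force: [0.4, -0.0, -0.7]
finger_gap: 0.0853
gripper_force: 0.0
```

Run:
```python
from h import *
from cell import monitor,eyes
import pickle
st=monitor.read_state(); print(st["time"],st["eef_pos"],st["joint_positions"])
im=np.ascontiguousarray(eyes.get_image("wrist")[:,:,::-1]); cv2.imwrite("pics/w5.png",im); pickle.dump(st,open("pics/w5.pkl","wb"))
c,M=campose("wrist",st,eyes)
o=np.array([.582,-.0845,0]);print("knob px",proj(c,M,o+[0,0,.114]))
for yaw in(162.3,):
    d=np.array([np.cos(np.radians(yaw)),np.sin(np.radians(yaw)),0]); print(proj(c,M,o+[0,0,.114]+.02*d))
```

```text
7.4833 [ 0.5847 -0.082   0.2344] [ 0.6399  0.5197 -0.882   1.8397  0.4745  1.0016  0.9799]
knob px [306.484  222.1286]
[310.8088 195.249 ]
```

View pics/w5.png

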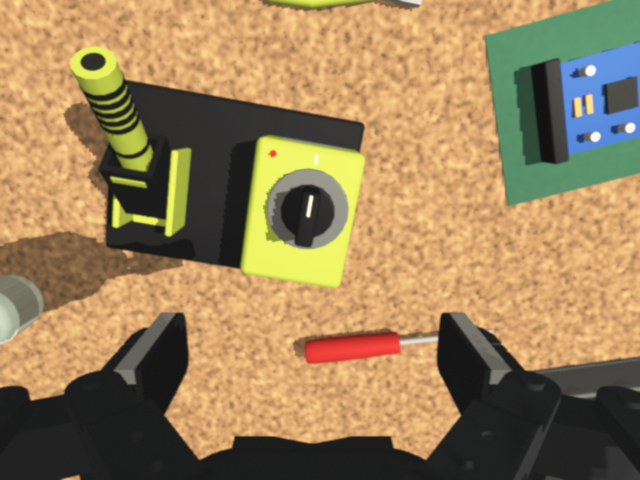

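Run:
```python
from h import *
from cell import eyes
import pickle
st=pickle.load(open("pics/w5.pkl","rb")); im=cv2.imread("pics/w5.png"); c,M=campose("wrist",st,eyes)
hsv=cv2.cvtColor(im,cv2.COLOR_BGR2HSV)
lime=cv2.inRange(hsv,(26,110,110),(40,255,255))
m=lime.copy(); m[:, :235]=0; m[:120]=0;m[300:]=0
h=cv2.convexHull(blobs(m,2000)[0])[:,0].astype(float)
for dz in(0,.02,.041):
    M2=M.copy();M2[2,3]+=dz
    P=np.array([onz(c,M2,*p,.07)[:2]*1000 for p in h],np.float32); r=cv2.minAreaRect(P); print(dz,r)
g=im.max(2); t=cv2.inRange(g,0,70); t[:, :75]=0;t[:,112:]=0;t[:48]=0;t[78:]=0
b=blobs(t,30)[0]; e=cv2.fitEllipse(b); print("tail",e)
o1,d1=ray(c,M,*e[0])
# top / scene tails (lime blob w/ dark centre)
im2=cv2.imread("pics/top0.png"); ct,Mt=campose("top",None,eyes); o2,d2=ray(ct,Mt,394.0,275.4)
for dz in(0,.02,.041):
    o=o1+[0,0,dz]; A=np.column_stack([d1,-d2]); s=np.linalg.lstsq(A,o2-o,rcond=None)[0]
    print(dz,"tri",o+d1*s[0],o2+d2*s[1],"at z",o+d1*(.1497-o[2])/d1[2])
print("top at z",onz(ct,Mt,394,275.4,.1497))
# dock prediction from knob
for yaw in(-17.7,):
    y=np.radians(yaw);Rz=np.array([[np.cos(y),-np.sin(y)],[np.sin(y),np.cos(y)]])
    for k in([.582,-.0845],[.5784,-.0854]):
        og=np.array(k)-Rz@[.012,.075]; print("origin",og,"tail",og+Rz@[-.0666,-.065],"block ctr",og+Rz@[.012,.07])
```

```text
0 ((584.887451171875, -90.60999298095703), (88.07984924316406, 119.14866638183594), 71.6344985961914)
0.02 ((588.9896240234375, -91.7902603149414), (93.20653533935547, 126.08363342285156), 71.6344985961914)
0.041 ((593.2968139648438, -93.02959442138672), (98.58953857421875, 133.3654327392578), 71.63451385498047)
tail ((92.61695861816406, 61.29933547973633), (14.877066612243652, 21.751466751098633), 85.23575592041016)
0 tri [ 0.4596 -0.1942  0.1423] [ 0.4615 -0.1959  0.1427] at z [ 0.4611 -0.1908  0.1497]
0.02 tri [ 0.4602 -0.1928  0.1653] [ 0.4598 -0.1925  0.1652] at z [ 0.457  -0.1999  0.1497]
0.041 tri [ 0.4608 -0.1914  0.1893] [ 0.458  -0.1889  0.1888] at z [ 0.4528 -0.2095  0.1497]
top at z [ 0.461  -0.1949  0.1497]
origin [ 0.5478 -0.1523] tail [ 0.4646 -0.194 ] block ctr [ 0.5805 -0.0893]
origin [ 0.5442 -0.1532] tail [ 0.461  -0.1949] block ctr [ 0.5769 -0.0902]
```

Run:
```python
from h import *
from cell import monitor
st=monitor.read_state(); Rt=tool(162,-8); print(Rt[:,2]); p=np.array([.4925,-.2047,.0593])
move(st,p-.12*Rt[:,2],Rt)
```

```text
[ 0.1324 -0.043  -0.9903]
move [ 0.294  -0.4393  0.1796] [ 0.0036 -0.0435  0.0519]
```

>>> step_arm(
  moves="0.06 -0.09 0.03 0 -0.01 0.012 0;0.12 -0.18 0.06 0 -0.02 0.024 0;0.18 -0.27 0.1 0.002 -0.03 0.036 0;0.24 -0.36 0.14 0.003 -0.04 0.048 0;0.294 -0.44 0.18 0.0036 -0.0435 0.052 0;0.294 -0.44 0.18 0.0036 -0.0435 0.052 0;0.294 -0.44 0.18 0.0036 -0.0435 0.052 0;0.294 -0.44 0.18 0.0036 -0.0435 0.052 0",
)

```text
time: 8.2
eef_pos: [0.4761, -0.1994, 0.1766]
tcp_rot: [0.067, 0.156, 0.985, -0.01]
force: [-0.6, -0.3, 0.6]
finger_gap: 0.0853
gripper_force: 0.0
```

Run:
```python
from h import *
from cell import monitor,eyes
st=monitor.read_state(); print(st["eef_pos"],st["joint_positions"])
Rt=tool(162,-8); p=np.array([.4925,-.2047,.0593]); move(st,p,Rt)
c,M=campose("wrist",st,eyes); im=np.ascontiguousarray(eyes.get_image("wrist")[:,:,::-1]); cv2.imwrite("pics/w6.png",im)
a=np.array([-.6125,.199,.765]); L=np.array([.5529,-.2243,.035])
hsv=cv2.cvtColor(im,cv2.COLOR_BGR2HSV); lime=cv2.inRange(hsv,(26,100,90),(40,255,255))
for s in (.15,.13,.11,.09):
    q=proj(c,M,L+s*a); row=lime[int(q[1]),max(0,int(q[0])-60):int(q[0])+60]; i=np.flatnonzero(row)+max(0,int(q[0])-60)
    print(s,q,(i.min(),i.max()) if len(i) else None)
```

```text
[ 0.4761 -0.1994  0.1766] [ 0.8881  0.4213 -0.8048  2.1615  0.5744  0.6178  0.9444]
move [-0.004  -0.0003  0.3951] [ 0.0004 -0.0012  0.0003]
0.15 [310.2718 232.421 ] (np.int64(284), np.int64(344))
0.13 [310.3168 243.9151] (np.int64(282), np.int64(347))
0.11 [310.3548 253.6373] (np.int64(280), np.int64(349))
0.09 [310.3874 261.9679] (np.int64(280), np.int64(349))
```

>>> step_arm(
  moves="-0.002 0.003 0.07 0 0 0 0;-0.004 0.003 0.14 0 0 0 0;-0.004 0.003 0.21 0 0 0 0;-0.004 0.003 0.28 0 0 0 0;-0.004 0.003 0.33 0 0 0 0;-0.004 0.003 0.37 0 0 0 0;-0.004 0.003 0.395 0 0 0 0;-0.004 0.003 0.395 0 0 0 0",
)

```text
time: 8.92
eef_pos: [0.4934, -0.203, 0.0588]
tcp_rot: [0.067, 0.154, 0.986, -0.01]
force: [-0.4, 1.4, 0.7]
finger_gap: 0.0853
gripper_force: 0.0
```

Run:
```python
from h import *
from cell import monitor,eyes
st=monitor.read_state(); print(st["eef_pos"],st["joint_positions"],st["force"])
a=eyes.get_image("wrist")[:,:,::-1]; c,M=campose("scene",st,eyes); b=eyes.get_image("scene")[:,:,::-1]
u,v=proj(c,M,st["eef_pos"]+[0,0,.06]).astype(int)
cv2.imwrite("pics/w7.png",np.hstack([cv2.resize(a,(400,300)),cv2.resize(b[v-45:v+45,u-60:u+60],(400,300),interpolation=cv2.INTER_CUBIC)]))
```

```text
[ 0.4934 -0.203   0.0588] [ 0.6511  0.5893 -0.5235  2.2371  0.9052  0.3756  0.634 ] [-0.3635  1.3612  0.6588]
```

View pics/w7.png

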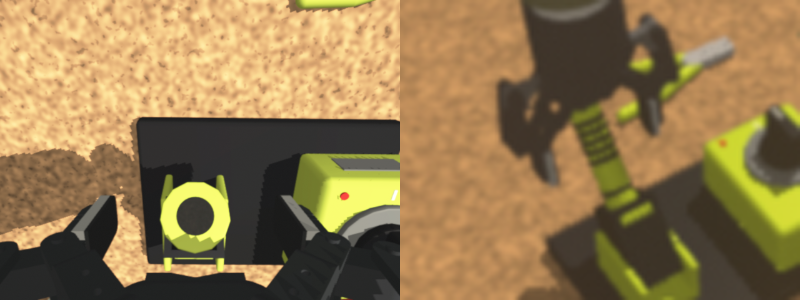

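>>> step_arm(
  moves="0 0 0 0 0 0 0.4;0 0 0 0 0 0 0.7;0 0 0 0 0 0 1;0 0 0 0 0 0 1;0 0 0 0 0 0 1;0 0 0 0 0 0 1;0 0 0 0 0 0 1",
  squeeze=60,
)

```text
time: 9.6
eef_pos: [0.4928, -0.2045, 0.0605]
tcp_rot: [0.068, 0.155, 0.985, -0.011]
force: [-2.6, 0.2, 5.5]
finger_gap: 0.0247
gripper_force: 58.4
```

Run:
```python
from h import *
from cell import monitor
st=monitor.read_state(); a=np.array([-.6125,.199,.765]); move(st,st["eef_pos"]+.1*a,q2R(st["tcp_rot"])); print(st["force"],st["ft_torque"],st["finger_gap"])
```

```text
move [ 0.1777  0.0002 -0.282 ] [0. 0. 0.]
[-2.6076  0.1756  5.5035] [-0.008   0.3073  0.0158] 0.02468493156012271
```

Gripped (25 mm gap). Draw out along the sleeve axis, slowly.

>>> step_arm(
  moves="0.009 0 -0.014 0 0 0 1;0.018 0 -0.028 0 0 0 1;0.036 0 -0.057 0 0 0 1;0.054 0 -0.085 0 0 0 1;0.072 0 -0.113 0 0 0 1;0.09 0 -0.142 0 0 0 1;0.107 0 -0.17 0 0 0 1;0.125 0 -0.198 0 0 0 1;0.142 0 -0.226 0 0 0 1;0.16 0 -0.254 0 0 0 1;0.178 0 -0.282 0 0 0 1;0.178 0 -0.282 0 0 0 1",
)

```text
time: 10.6
eef_pos: [0.43, -0.1844, 0.1378]
tcp_rot: [0.068, 0.155, 0.985, -0.011]
force: [-0.4, -0.3, -0.9]
finger_gap: 0.025
gripper_force: 58.9
```

Run:
```python
from h import *
from cell import monitor
st=monitor.read_state(); print(st["joint_positions"],st["force"])
# lift then turn; final: torch vertical, tool x yaw
Q=q2R(st["tcp_rot"]); move(st,st["eef_pos"]+[0,0,.06],Q)
```

```text
[ 0.8302  0.4158 -0.7269  2.3038  0.685   0.4739  0.816 ] [-0.4168 -0.2641 -0.9439]
move [-0.0273 -0.0002 -0.1981] [0. 0. 0.]
```

```bash
cat >> h.py <<'E'
def lens_off():
    Q=q2R([0.068,0.155,0.985,-0.011]); return Q.T@(np.array([.4917,-.2044,.1115])-[.43,-.1844,.1378])
def lensmove(st,lens,yaw,tilt):
    Rt=tool(yaw,tilt); p=np.array(lens)-Rt@lens_off(); print("tcp",p,end=" "); move(st,p,Rt)
E
python3 - <<'E'
from h import *
from cell import monitor
st=monitor.read_state(); print(lens_off())
lensmove(st,[.49,-.19,.20],165,-4)
lensmove(st,[.48,0,.25],183,12)
E
```

```text
[-0.0606 -0.0001  0.035 ]
tcp [ 0.4292 -0.1737  0.2307] move [-0.0289  0.0331 -0.3086] [-0.002   0.0214 -0.0161]
tcp [ 0.428  -0.0027  0.2968] move [ 0.1185  0.5739 -0.5521] [ 0.0039  0.109  -0.1168]
```

>>> step_arm(
  moves="0 0.01 -0.1 0 0.007 -0.005 1;-0.02 0.02 -0.2 0 0.014 -0.01 1;-0.029 0.033 -0.309 -0.001 0.021 -0.016 1;0 0.12 -0.36 0 0.035 -0.03 1;0.03 0.21 -0.41 0 0.05 -0.05 1;0.06 0.31 -0.46 0.001 0.065 -0.065 1;0.08 0.4 -0.5 0.002 0.08 -0.085 1;0.1 0.49 -0.53 0.003 0.095 -0.1 1;0.1185 0.574 -0.552 0.004 0.109 -0.117 1;0.1185 0.574 -0.552 0.004 0.109 -0.117 1;0.1185 0.574 -0.552 0.004 0.109 -0.117 1;0.1185 0.574 -0.552 0.004 0.109 -0.117 1",
)

```text
time: 11.6
eef_pos: [0.4291, -0.0034, 0.2952]
tcp_rot: [-0.105, -0.026, 0.994, -0.003]
force: [-0.0, -0.3, -1.3]
finger_gap: 0.0248
gripper_force: 59.3
```

Run:
```python
from h import *
from cell import monitor
st=monitor.read_state(); print(st["joint_positions"])
lensmove(st,[.505,.1,.235],194,22)
lensmove(st,[.5295,.199,.225],205,32.1)
```

```text
[ 0.6874  0.3919 -1.0754  1.9368  0.2905  1.2326  1.1073]
tcp [0.4632 0.0896 0.2901] move [-0.1306  0.3037 -0.0103] [ 0.0179  0.0552 -0.0583]
tcp [0.4998 0.1852 0.2868] move [-0.2686  0.6153 -0.0284] [ 0.0461  0.1101 -0.1136]
```

>>> step_arm(
  moves="-0.04 0.1 -0.003 0.006 0.018 -0.02 1;-0.09 0.2 -0.006 0.012 0.037 -0.04 1;-0.13 0.304 -0.01 0.018 0.055 -0.058 1;-0.17 0.4 -0.016 0.026 0.072 -0.075 1;-0.22 0.5 -0.022 0.036 0.09 -0.094 1;-0.25 0.57 -0.026 0.042 0.102 -0.106 1;-0.2686 0.615 -0.028 0.046 0.11 -0.1136 1;-0.2686 0.615 -0.028 0.046 0.11 -0.1136 1;-0.2686 0.615 -0.028 0.046 0.11 -0.1136 1;-0.2686 0.615 -0.028 0.046 0.11 -0.1136 1",
)

```text
time: 12.43
eef_pos: [0.5001, 0.1839, 0.2871]
tcp_rot: [-0.269, -0.207, 0.939, -0.06]
force: [0.1, -0.3, -1.0]
finger_gap: 0.0248
gripper_force: 59.4
```

```bash
cat > look.py <<'E'
from h import *
from cell import monitor,eyes
st=monitor.read_state(); print(st["time"],st["joint_positions"],st["eef_pos"])
Q=q2R(st["tcp_rot"]); L=st["eef_pos"]+Q@lens_off(); print("lens pred",L)
ims={}
for n in("scene","top","wrist"):
    im=np.ascontiguousarray(eyes.get_image(n)[:,:,::-1]); cv2.imwrite(f"pics/z_{n}.png",im); c,M=campose(n,st,eyes)
    hsv=cv2.cvtColor(im,cv2.COLOR_BGR2HSV); lime=cv2.inRange(hsv,(26,100,60),(40,255,255))
    pl,pt=proj(c,M,L),proj(c,M,L+[0,0,.15]); print(n,"lens px",pl,"tail px",pt)
    m=np.zeros_like(lime); cv2.line(m,tuple(pl.astype(int).tolist()),tuple(pt.astype(int).tolist()),255,40 if n!="wrist" else 140)
    m=cv2.bitwise_and(m,lime); m=cv2.morphologyEx(m,cv2.MORPH_CLOSE,np.ones((7,7)))
    for b in blobs(m,25)[:3]: print("  lime",cv2.contourArea(b),cv2.minAreaRect(b),cv2.boundingRect(b))
    blue=cv2.inRange(hsv,(105,120,60),(125,255,255))
E
python3 look.py
```

```text
12.4333 [ 0.0974  0.7536 -1.0095  1.5194  0.3642  1.7158  1.0236] [0.5001 0.1839 0.2871]
lens pred [0.53   0.1976 0.2253]
scene lens px [355.3561 154.4174] tail px [359.1685 109.6653]
  lime 139.5 ((356.5, 138.5), (21.0, 9.0), 90.0) (352, 128, 10, 22)
  lime 60.5 ((359.0, 113.0), (10.0, 8.0), 90.0) (355, 108, 9, 11)
top lens px [226.0778 237.5308] tail px [212.5398 226.4297]
  lime 142.0 ((213.0, 228.5), (13.0, 14.0), 90.0) (206, 222, 15, 14)
  lime 28.0 ((224.5, 239.0), (6.0, 7.0), 90.0) (221, 236, 8, 7)
wrist lens px [309.3779 360.9626] tail px [304.7445 351.0421]
  lime 9247.5 ((311.5, 341.5), (109.0, 109.0), 90.0) (257, 287, 110, 110)
```

Run:
```python
from h import *
im=cv2.imread("pics/z_scene.png"); s=cv2.cvtColor(im,cv2.COLOR_BGR2HSV); lime=cv2.inRange(s,(26,100,60),(40,255,255))
pts=[]
for v in range(106,158):
    i=np.flatnonzero(lime[v,340:375])+340
    if len(i)>=7 and i.max()-i.min()<14: pts.append((i.mean(),v,i.min(),i.max()))
p=np.array(pts); print(p.astype(float).round(1).tolist()); k=np.polyfit(p[:,1],p[:,0],1); print(k, "pred slope",(355.3561-359.1685)/(154.4174-109.6653), "u at 130",np.polyval(k,130),"pred",355.356+(154.417-130)*.0852)
im=cv2.imread("pics/top0.png"); s=cv2.cvtColor(im,cv2.COLOR_BGR2HSV); from cell import eyes; c,M=campose("top",None,eyes)
d=cv2.inRange(im.max(2),0,60)[240:258,230:249]; b=blobs(d,20)[0]; m=cv2.moments(b); print("chip",240+m["m01"]/m["m00"],230+m["m10"]/m["m00"],cv2.minAreaRect(b),onz(c,M,230+m["m10"]/m["m00"],240+m["m01"]/m["m00"],.025))
im=cv2.imread("pics/scene0.png");c,M=campose("scene",None,eyes); q=proj(c,M,[.5295,.199,.025]).astype(int); print("scene chip pred",q)
d=cv2.inRange(im.max(2),0,60)[q[1]-9:q[1]+10,q[0]-10:q[0]+11]
for b in blobs(d,10): m=cv2.moments(b); u,v=q[0]-10+m["m10"]/m["m00"],q[1]-9+m["m01"]/m["m00"]; print(u,v,m["m00"],onz(c,M,u,v,.025))
```

```text
[[359.5, 108.0, 356.0, 363.0], [359.0, 109.0, 355.0, 363.0], [359.0, 110.0, 355.0, 363.0], [359.0, 111.0, 355.0, 363.0], [358.5, 112.0, 355.0, 362.0], [358.5, 113.0, 355.0, 362.0], [358.0, 114.0, 355.0, 361.0], [358.0, 115.0, 355.0, 361.0], [357.9, 132.0, 354.0, 361.0], [357.5, 133.0, 354.0, 361.0], [357.5, 134.0, 354.0, 361.0], [357.0, 136.0, 353.0, 361.0], [357.0, 137.0, 353.0, 361.0], [357.0, 138.0, 353.0, 361.0], [356.5, 139.0, 352.0, 361.0], [356.5, 140.0, 352.0, 361.0], [356.5, 141.0, 352.0, 361.0], [356.5, 142.0, 352.0, 361.0], [356.5, 143.0, 352.0, 361.0], [356.5, 144.0, 352.0, 361.0], [356.5, 145.0, 352.0, 361.0], [356.5, 146.0, 352.0, 361.0], [356.5, 147.0, 353.0, 360.0], [357.0, 148.0, 354.0, 360.0]]
[ -0.0659 366.0606] pred slope -0.08518929837929325 u at 130 357.4990306284596 pred 357.4363284
chip 248.3945147679325 238.46835443037975 ((8.5, 8.5), (9.0, 9.0), 90.0) [0.5302 0.2002 0.025 ]
scene chip pred [351 204]
```

Run:
```python
from h import *
from cell import monitor
st=monitor.read_state(); lensmove(st,[.53,.2,.126],205,32.1)
```

```text
tcp [0.5003 0.1862 0.1878] move [-0.1796  0.0075  0.2809] [ 0.0002  0.0007 -0.0009]
```

>>> step_arm(
  moves="-0.02 0.002 0.03 0 0 0 1;-0.045 0.004 0.07 0 0 0 1;-0.07 0.006 0.11 0 0 0 1;-0.096 0.0075 0.15 0 0 0 1;-0.122 0.0075 0.19 0 0 0 1;-0.147 0.0075 0.23 0 0 0 1;-0.167 0.0075 0.26 0 0 0 1;-0.18 0.0075 0.281 0 0 0 1;-0.18 0.0075 0.281 0 0 0 1;-0.18 0.0075 0.281 0 0 0 1;-0.18 0.0075 0.281 0 0 0 1;-0.18 0.0075 0.281 0 0 0 1",
)

```text
time: 13.58
eef_pos: [0.5003, 0.1885, 0.188]
tcp_rot: [-0.269, -0.208, 0.939, -0.059]
force: [0.1, 0.2, -0.8]
finger_gap: 0.0246
gripper_force: 59.4
```

```bash
python3 look.py
python3 - <<'E'
from h import *
from cell import eyes
im=cv2.imread("pics/z_scene.png"); s=cv2.cvtColor(im,cv2.COLOR_BGR2HSV); lime=cv2.inRange(s,(26,100,60),(40,255,255))
c,M=campose("scene",None,eyes)
a,b=proj(c,M,[.53,.2,.126]),proj(c,M,[.53,.2,.276])
print("pred",a,b,(b-a)[0]/(b-a)[1])
u0=int(a[0]); p=[]
for v in range(int(b[1])-5,int(a[1])+5):
    i=np.flatnonzero(lime[v,u0-16:u0+18])+u0-16
    if len(i)>=7 and i.max()-i.min()<14: p.append((i.mean(),v))
p=np.array(p); k=np.polyfit(p[:,1],p[:,0],1); print(k,p[0],p[-1],len(p),"mid",np.polyval(k,p[:,1].mean()),a[0]+(p[:,1].mean()-a[1])*(b-a)[0]/(b-a)[1])
# lens end below the lime: bright low-saturation pixels down the axis
for v in range(int(a[1])-14,int(a[1])+10): print(v,im[v,int(np.polyval(k,v)+.5)],end=" ")
E
```

```text
13.5833 [ 0.0766  0.8498 -0.9741  1.6076  0.4346  1.565   0.9864] [0.5003 0.1885 0.188 ]
lens pred [0.5301 0.2024 0.1262]
scene lens px [354.0459 179.773 ] tail px [357.5667 139.1848]
  lime 100.5 ((355.5021667480469, 165.23362731933594), (7.2690043449401855, 19.49414825439453), 7.594643592834473) (352, 156, 9, 20)
  lime 70.0 ((356.5, 141.5), (11.0, 9.0), 90.0) (352, 136, 10, 12)
top lens px [231.2719 243.2844] tail px [219.6642 233.9705]
  lime 115.5 ((220.0, 236.0), (12.0, 12.0), 90.0) (214, 230, 13, 13)
wrist lens px [309.3774 360.9559] tail px [305.631  351.9794]
  lime 9241.0 ((311.94940185546875, 340.2808837890625), (109.2067642211914, 108.7570571899414), 77.00537872314453) (257, 287, 110, 110)
pred [353.5656 180.2191] [357.0536 139.6315] -0.0859363649613515
[ -0.053  364.1082] [357. 137.] [355. 174.] 21 mid 355.7619047619048 355.53234725512044
166 [ 39 119 118] 167 [ 40 120 119] 168 [ 39 120 118] 169 [ 39 120 118] 170 [ 40 120 118] 171 [ 39 120 118] 172 [ 39 120 119] 173 [ 39 119 118] 174 [ 48 119 118] 175 [ 73 117 120] 176 [ 95 113 121] 177 [102 113 122] 178 [103 113 122] 179 [103 113 122] 180 [103 113 122] 181 [102 114 124] 182 [ 96 122 142] 183 [ 91 136 176] 184 [ 89 140 187] 185 [ 92 143 193] 186 [ 90 139 187] 187 [ 89 136 176] 188 [ 91 133 146] 189 [ 91 126 106]
```

>>> step_arm(
  moves="0 -0.003 0 0 0.003 0 1;0 -0.005 0 0 0.006 0 1;0 -0.006 0 0 0.008 0 1;0 -0.006 0 0 0.008 0 1;0 -0.006 0 0 0.008 0 1;0 -0.006 0 0 0.008 0 1;0 -0.006 0 0 0.008 0 1;0 -0.006 0 0 0.008 0 1;0 -0.006 0 0 0.008 0 1;0 -0.006 0 0 0.008 0 1",
)

```text
time: 14.57
eef_pos: [0.5008, 0.1865, 0.1873]
tcp_rot: [-0.281, -0.207, 0.935, -0.062]
force: [0.1, -0.2, -1.7]
finger_gap: 0.0248
gripper_force: 59.4
```

Run:
```python
from cell import monitor,bot
s=monitor.read_state(); print(s["time"],s["eef_pos"],abs(s["dq"]).max(),s["finger_gap"])
if s["finger_gap"]>.02: print(bot.job_done())
```

```text
14.5667 [0.50076787 0.18653967 0.18732963] 0.001387230492379851 0.024810593474623045
the job is handed in; nothing more can be done
None
```

I turned the knob anticlockwise to its stop, drew the torch out, and handed the job in at 14.6 s with the torch held lens-down about 10 cm above the chip; the lens position and tilt are camera estimates, good to a few mm and about 1°.

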